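# Tip the long ruler out of the hooded stationery tray

## Task

The aluminium ruler lies trapped under the two hoods of the stationery tray. Slide it along the tray floor until its end sits flat against the end wall inside the deeper hood, then tip its other end up through the opening and draw the ruler out on the slant. Finish holding the ruler in the gripper, still and level over the tray, all of it at least 5 cm above the top of the tray, and do not disturb the other things on the desk.

Things in the scene. Friction and masses are not known exactly. Their poses are not given: they have to be found in the camera images.
- tray: Grey metal tray fixed to the desk, 280 (x) x 134 (y) x 54 high, x along its length, z up; origin at the centre of its underside. Walls and floor 5 thick, inside 270 x 124. A dark hood (underside z = 50, top z = 54) covers each end: the deeper spans x = +75 to +140, the shallower x = -140 to -95; between them the top is open over the full inner width. Its +x end points to the robot's left.
- stop (a point): Centre of the foot of the inner end wall in the deeper hood (tray frame x = +135, y = 0, z = 5 mm): the ruler's home end goes against this wall.
- window (a point): Centre of the tray's opening, level with the tray top (tray frame x = -10, y = 0, z = 54 mm).
- ruler: Loose aluminium ruler, 60 to 110 g, 220 (x) x 32 (y) x 4 thick, flat on the tray floor; origin at the centre of its underside, x along it, z up. On its middle stands a blue grip block 60 (x) x 14 (y), from z = 4 to 18, to be pinched across y. It starts within 0.1 rad of the tray's x, its +x end 15 to 45 mm short of the deeper hood's end wall, its -x end under the shallower hood.
- ruler_home_end (a point): Middle of the ruler's +x end face (ruler frame x = +110, z = 2 mm), the end in the deeper hood.
- ruler_free_end (a point): Middle of the ruler's -x end face (ruler frame x = -110, z = 2 mm), the end that is tipped up first. When the ruler's other end is against the end wall, this one lies 10 mm clear of the shallower hood, in the opening.
- monitor_1: Fixed computer monitor, an obstacle between the arm and the right of the desk; origin at the centre of its foot on the desk. Its panel runs 500 mm along its own y (250 mm each way), some 20 mm in front of the origin, from 115 to 410 mm above the desk; its +y edge is the one nearest the tray.
- stapler: Red stapler standing loose between the robot and the tray, 36 x 144 x 50; a bystander. Origin under its centre.
- tape_dispenser: Black tape dispenser standing loose behind the monitor, 46 x 147 x 79; a bystander. Origin under its centre.
- calculator: Grey calculator lying loose left of the tray, 128 x 78 x 16; a bystander. Origin under its centre.

How it is judged:
By the outcome, as a careful person would: the job done as asked, in the order asked, and still so for the second after the job is handed in, while the arm keeps its last pose, push and grip.
It also fails if it takes over 48 s, if anything falls off the work surface, if the arm or the gripper's body presses on something with over 40 N, if the wrist force passes 120 N, or if a joint passes its speed limit or range.

## Robot

A 7-joint arm with a two-finger parallel gripper is mounted at the origin on the work surface; the furniture and walls round the work are solid. World frame = base frame: x ahead of the robot, y to its left, z up, the work surface at z = 0. Lengths are in m, angles in rad, forces in N, time in s.
With the tool pointing down it reaches from about 0.4 to 0.875 m from the base axis. Payload 19.3 kg.
Tool frame: the origin (TCP) lies at the very end of the fingers, on their centre line; the grasp point (between the pads) lies 19 mm behind it; z points along the fingers, y is the line along which they close (so a half turn about z gives the same grasp; the last joint's range is limited). The gripper opens to 85 mm and grips with 20 to 120 N. Pads are 22 mm wide; open, the fingers measure 114 mm over their backs; the gripper's body (76 mm by 85 mm) begins 54 mm behind the grasp point. The pads swing forward as they close: fully open they stand 13 mm farther back than shut.
Start: joints at [1.151, 0.521, -0.036, 1.599, 0.021, 1.021, -0.113], TCP at [0.214, -0.587, 0.231] pointing down, gripper open.
Joint ranges: [-2.91, 2.91], [-0.3, 2.13], [-1.5, 1.42], [0.17, 2.43], [-1.26, 4.41], [0.16, 1.93], [-2.52, 2.52]. Speed limits (rad/s): [1.89, 1.89, 2.39, 2.39, 3.01, 3.01, 3.01].

## Interface

Orientations are given as [roll, pitch, yaw] about the fixed x, y, z axes, in that order (R = Rz(yaw) Ry(pitch) Rx(roll)).
In Python, from workcell import bot gives the robot as it stands.
- The arm moves only by the shell command python3 -m crank 'ROWS' [FORCE]. ROWS is a JSON object of lists of equal length, an entry for each row: "travel": the shift along the world's x, y, z in cm, a list of three; "turn": the turn, a rotation vector about the world's x, y, z in degrees, a list of three; "gripper": the closure, from 0 (fully open) to 1 (shut). A call has exactly 5 rows; each row is the pose to reach, as a shift and turn from the pose commanded when the call began; what a row does not reach only later rows make up. A row lasts 1/10 s, in which the tool goes at most 50 mm and 8.59 degrees, less where a joint would pass 70% of its speed; a pose out of reach is approached as far as the arm can. A call with a gripper value outside its range is refused whole. The fingers move at their own pace and stop on an object; FORCE is the grip in N (left out, the last holds). Time passes only in rows, so rows that repeat a pose let the fingers close, or fill a call up. It gives the time, the measured TCP pose, the force, the opening and the grip force at its end, in the units of the state.
- bot.observe(): the state, without advancing time (a new reading comes with each control period).
- bot.grab_frame(name): name is "scene" or "top" or "wrist"; returns a dict with "pixels" (420x560x3 uint8, red, green, blue), "fx", "fy", "cx", "cy" (pixels), "extrinsics" (4x4, takes a point from world to camera coordinates). Camera axes: x right, y down, z forward; pixel columns grow to the right and rows downward; lengths in m; the calibration is good to about 2 mm. A picture is of the moment at which its call begins. There is no depth.
- bot.job_done(): hands the job in; it is judged then, once.
The state is a dict: "clock": time; "qpos": joint angles; "qd": joint speeds; "joint_efforts": joint torques, N m; "position": TCP position; "tool_rot": TCP orientation; "force": force on the tool from outside, world axes, zero at the start; "moment": the same for the moment, N m; "grip_width": finger opening in m; "finger_force": force on a finger pad.
Only numpy, scipy, OpenCV 4.12 (cv2) and the standard library are available. Lean on these libraries where they do the work, as an engineer would, in place of code of your own. Each camera call takes 0.05 s, during which the arm holds its last target. There are 200 camera calls.

## Working session

There is one attempt and no reset: what is moved stays moved. The work goes in short steps, Python scripts to look and compute and a shell command to move; the robot and the scene stay as the last step left them, time stands still between calls to the robot, and variables do not carry over. Pictures are saved under pics/ and viewed, at most 10 in all, crops included, and the job is handed in when it is done.

```bash
mkdir -p pics; ls
python3 - <<'E'
from workcell import bot
import cv2,numpy as np
s=bot.observe()
print({k:np.round(v,3).tolist() for k,v in s.items()})
ims=[]
for n in("scene","top"):
    f=bot.grab_frame(n);np.savez("pics/%s0.npz"%n,**f)
    ims.append(f["pixels"][:,:,::-1]);print(n,f["fx"],f["cx"],f["cy"],np.round(f["extrinsics"],3).tolist())
    cv2.imwrite("pics/%s0.png"%n,ims[-1])
E
```

```text
pics
{'clock': 0.0, 'qpos': [1.151, 0.522, -0.036, 1.6, 0.021, 1.021, -0.113], 'qd': [0.001, 0.001, -0.0, 0.0, 0.0, -0.002, 0.0], 'joint_efforts': [-0.001, -92.712, 1.98, -36.994, 0.018, 0.008, 0.0], 'position': [0.214, -0.587, 0.231], 'tool_rot': [-3.14, 0.0, 0.35], 'force': [0.21, 0.346, -0.124], 'moment': [-0.002, -0.039, 0.037], 'finger_force': 0.0, 'grip_width': 0.085}
scene 537.6137349654697 280.89895957854185 214.22326019402033 [[-0.997, -0.071, -0.014, 0.443], [-0.053, 0.848, -0.527, -0.12], [0.049, -0.525, -0.85, 1.365], [0.0, 0.0, 0.0, 1.0]]
top 472.32443706263706 275.3111565095867 213.52887966344366 [[-0.017, -1.0, 0.021, 0.203], [-0.986, 0.014, -0.168, 0.436], [0.167, -0.024, -0.986, 1.144], [0.0, 0.0, 0.0, 1.0]]
```

View pics/scene0.png

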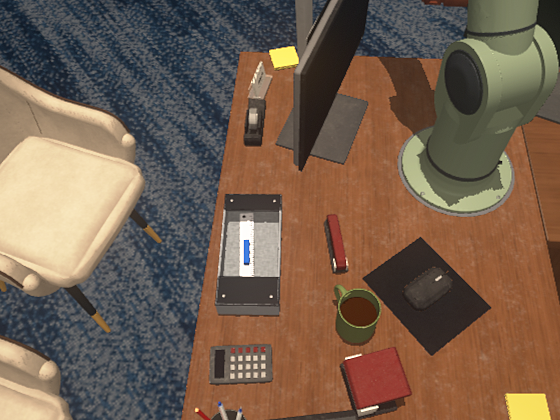

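View pics/top0.png

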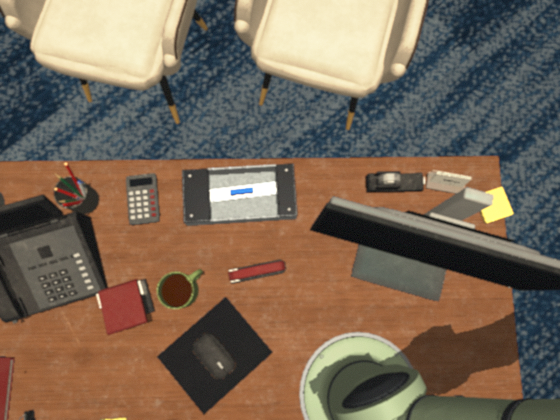

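The scene view shows the tray at about (250,250) with the ruler in it, white with a blue block at (247,252). In the top view the tray spans (184..297,165..222), with the deeper hood on the left. The blue block is at (242,191), the monitor panel edge at about (320,215), and the arm is beyond the monitor. Next I measure these.

```bash
cat > h.py <<'E'
import numpy as np,cv2
def load(n): return dict(np.load("pics/%s.npz"%n))
def ray(f,u,v):
    E=f["extrinsics"];R,t=E[:3,:3],E[:3,3]
    d=R.T@np.array([(u-f["cx"])/f["fx"],(v-f["cy"])/f["fy"],1]);return -R.T@t,d
def onz(f,u,v,z):
    o,d=ray(f,u,v);return o+d*(z-o[2])/d[2]
def proj(f,p):
    E=f["extrinsics"];c=E[:3,:3]@np.array(p)+E[:3,3];return np.array([f["fx"]*c[0]/c[2]+f["cx"],f["fy"]*c[1]/c[2]+f["cy"]])
def blobs(m,amin=20):
    cs,_=cv2.findContours(m.astype(np.uint8),cv2.RETR_EXTERNAL,cv2.CHAIN_APPROX_NONE)
    return sorted([c for c in cs if cv2.contourArea(c)>amin],key=cv2.contourArea,reverse=True)
E
python3 - <<'E'
from h import *
np.set_printoptions(precision=4,suppress=True)
for n in("top","scene"):
    f=load(n+"0");im=f["pixels"];hsv=cv2.cvtColor(im,cv2.COLOR_RGB2HSV)
    x0,y0,x1,y1=(180,160,302,228) if n=="top" else (212,190,290,320)
    M=np.zeros(im.shape[:2],bool);M[y0:y1,x0:x1]=1
    H,S,V=[hsv[...,i].astype(int) for i in range(3)]
    for name,m,z in(("blue",M&(S>120)&(H>95)&(H<130)&(V>80),.023),("ruler",M&(((S<50)&(V>195))|((S>120)&(H>95)&(H<130))),.009)):
        for c in blobs(m,30)[:2]:
            r=cv2.minAreaRect(c);b=cv2.boxPoints(r)
            print(n,name,r[0],r[1]);print(np.array([onz(f,*p,z) for p in b])[:,:2].tolist(), onz(f,*r[0],z))
    cr=cv2.resize(im[y0:y1,x0:x1,::-1],None,fx=6 if n=="top" else 4.5,fy=6 if n=="top" else 4.5,interpolation=cv2.INTER_CUBIC)
    cv2.imwrite("pics/c_%s.png"%n,cr)
f=load("top0")
for nm,u,v,z in(("edge top",335,201,.41),("edge bot",313,230,.115),("far top",560,256,.41),("foot",400,270,0.01),("edge lowfront top?",318,228,.115)):print(nm,onz(f,u,v,z))
f=load("scene0")
for nm,u,v,z in(("edge near bot",298,165,.115),("edge bot",294,158,.115),("foot c",322,128,.01)):print(nm,onz(f,u,v,z))
E
```

```text
top blue (241.0614013671875, 191.02218627929688) (4.14786434173584, 20.44721794128418)
[[0.5027416998204954, 0.30783244174827257], [0.5082955102924149, 0.2563013893256974], [0.4975751224202254, 0.2551666661046299], [0.49204861143723333, 0.30662402268260125]] [0.5002 0.2815 0.023 ]
top ruler (242.95135498046875, 196.22178649902344) (44.10144805908203, 66.99427795410156)
[[0.5431316816241062, 0.3667263772960677], [0.5521645807641807, 0.19414026342197505], [0.4365659568574173, 0.18912875582954455], [0.4281942194331409, 0.3590366437057924]] [0.4895 0.2774 0.009 ]
scene blue (246.5, 251.5) (23.0, 5.0)
[[0.5109680399911809, 0.25694538935880007], [0.49948910107065003, 0.25622264737147116], [0.4934891798400079, 0.3148333989663523], [0.5046784287155537, 0.3155465224822681]] [0.5021 0.2863 0.023 ]
scene ruler (244.89613342285156, 248.09815979003906) (56.105010986328125, 17.208354949951172)
[[0.5381825584275582, 0.19691683244471736], [0.4973444546158431, 0.19345151392453974], [0.4805529086138778, 0.33938458080113376], [0.5189169044749624, 0.34266043584618855]] [0.5085 0.2704 0.009 ]
edge top [0.3955 0.1029 0.41  ]
edge bot [0.3855 0.1113 0.115 ]
far top [ 0.2961 -0.2738  0.41  ]
foot [ 0.295  -0.1155  0.01  ]
edge lowfront top? [0.39   0.0995 0.115 ]
edge near bot [0.3962 0.1042 0.115 ]
edge bot [0.4065 0.0846 0.115 ]
foot c [ 0.3422 -0.1011  0.01  ]
```

View pics/c_top.png

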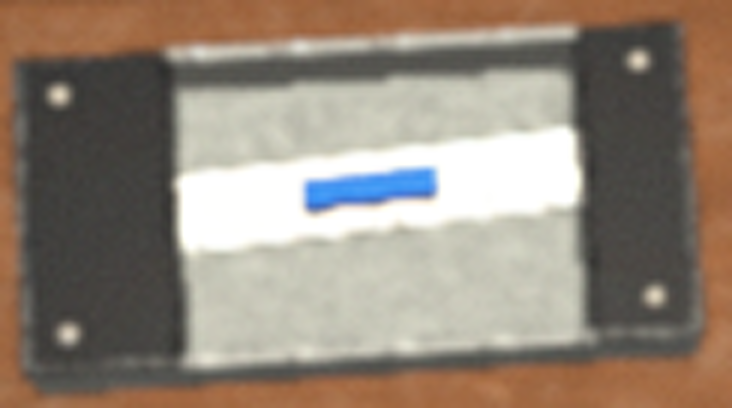

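View pics/c_scene.png

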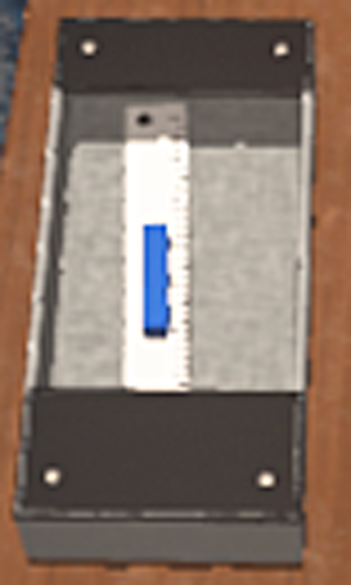

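The crops show the tray's top corners, and the ruler's hole end at the shallow-hood side. The deeper hood's edge is at crop x of about 180 in the top view and crop y of about 390 in the scene view. I'll turn these pixels into poses.

Run:
```python
from h import *
np.set_printoptions(precision=4,suppress=True)
T=load("top0");S=load("scene0")
t=lambda p:(180+p[0]/6-.4,160+p[1]/6-.4); s=lambda p:(212+p[0]/4.5-.4,190+p[1]/4.5-.4)
# tray top corners order: (+x,+y),( -x,+y),(-x,-y),(+x,-y) tray frame
ct=[(15,62),(682,24),(700,332),(28,370)]; cs=[(17,512),(62,20),(313,22),(303,515)]
for n,f,g,c in(("top",T,t,ct),("scene",S,s,cs)):
    P=np.array([onz(f,*g(p),.054)[:2] for p in c])
    L=[np.linalg.norm(P[i]-P[(i+1)%4]) for i in range(4)]
    d=(P[0]+P[3]-P[1]-P[2]);print(n,"tray c",P.mean(0),"yaw",np.degrees(np.arctan2(d[1],d[0])),"sides",np.array(L))
# rivet circles (hood tops) as check
rt=[(59,95),(638,60),(654,296),(67,333)];rs=[(52,477),(88,48),(281,49),(266,477)]
for n,f,g,c in(("top",T,t,rt),("scene",S,s,rs)):
    P=np.array([onz(f,*g(p),.055)[:2] for p in c]);d=(P[0]+P[3]-P[1]-P[2]);print(n,"rivets",P.mean(0),np.degrees(np.arctan2(d[1],d[0])))
# ruler edges at z=.009: (far edge, near edge) each hood side
for n,f,g,e in(("top",T,t,[(182,177),(572,128),(185,250),(578,208)]),("scene",S,s,[(125,390),(126,106),(187,390),(188,106)])):
    P=np.array([onz(f,*g(p),.009)[:2] for p in e]);a=P[0]-P[1];b=P[2]-P[3]
    print(n,"ruler yaws",[np.degrees(np.arctan2(v[1],v[0])) for v in(a,b)],"pts",P.tolist())
# block top face
for n,f,g,e in(("top",T,t,[(305,183),(435,168),(436,192),(307,209)]),("scene",S,s,[(144,328),(143,225),(165,225),(166,328)])):
    P=np.array([onz(f,*g(p),.023)[:2] for p in e]);print(n,"block",P.mean(0),P.tolist())
print("free end hole-side top edge scene",onz(S,*s((157,103)),.009))
```

```text
top tray c [0.4905 0.2847] yaw 92.58966708454322 sides [0.277  0.1303 0.274  0.1293]
scene tray c [0.4913 0.2874] yaw 92.94596763537348 sides [0.2747 0.1314 0.2745 0.1326]
top rivets [0.4904 0.2854] 92.88011739598639
scene rivets [0.4922 0.2875] 92.79122587610205
top ruler yaws [np.float64(96.63417702910067), np.float64(95.48163989580766)] pts [[0.5093089827539717, 0.36193347612366494], [0.5287552117865577, 0.1947381901612316], [0.4774763026584804, 0.360477687237805], [0.4935698002558135, 0.19277706943498515]]
scene ruler yaws [np.float64(96.20233522521771), np.float64(95.42761711183725)] pts [[0.5132404299809339, 0.34218731014557613], [0.5312316772731741, 0.1766379081520265], [0.4824557080836999, 0.3402121617887873], [0.4981922473288434, 0.1745890840919172]]
top block [0.5004 0.2806] [[0.5028971721706927, 0.3084201758738615], [0.5086962933623945, 0.2534344097563646], [0.49829447318964165, 0.25310735390748396], [0.4916551820742948, 0.30759445018854537]]
scene block [0.5036 0.2848] [[0.5057105410991704, 0.3143334057323115], [0.5125096727934626, 0.2559894431001938], [0.5012803088772722, 0.255282569373799], [0.49476351143228525, 0.31363590238836647]]
free end hole-side top edge scene [0.5149 0.1737 0.009 ]
```

Measured poses:

| Item | x, y (m) | Yaw |
|---|---|---|
| Tray centre | (0.491, 0.286) | 92.8° |
| Ruler/block centre | (0.502, 0.283) | 96° |

The gap to the end wall is about 28 mm, which fits the task's range. To get there I lift over the monitor and swing at a radius of about 0.6 m.

```bash
python3 -m crank '{"travel":[[0,0,5],[0,0,10],[0,0,15],[0,0,20],[0,0,25]],"turn":[[0,0,0],[0,0,0],[0,0,0],[0,0,0],[0,0,0]],"gripper":[0.5,0.5,0.5,0.5,0.5]}' 30
python3 -m crank '{"travel":[[2,1,4],[5,4,5],[8,7,5],[11,10,5],[14,13,5]],"turn":[[0,0,4],[0,0,8],[0,0,12],[0,0,16],[0,0,20]],"gripper":[0.5,0.5,0.5,0.5,0.5]}'
python3 -c "
from workcell import bot;import numpy as np
s=bot.observe();print({k:np.round(s[k],3).tolist() for k in('clock','qpos','position','tool_rot','force','grip_width')})"
```

```text
clock: 0.6
position: [0.2139, -0.5866, 0.4834]
tool_rot: [-3.141, 0.0, 0.35]
force: [1.0, -0.3, -0.3]
grip_width: 0.043
finger_force: 0.0
clock: 1.1
position: [0.3551, -0.4557, 0.5311]
tool_rot: [-3.141, 0.0, 0.702]
force: [0.9, -0.5, -0.1]
grip_width: 0.0426
finger_force: 0.0
{'clock': 1.1, 'qpos': [0.907, 0.301, -0.149, 1.19, 0.044, 1.653, -0.1], 'position': [0.355, -0.456, 0.531], 'tool_rot': [-3.141, 0.0, 0.702], 'force': [0.949, -0.45, -0.081], 'grip_width': 0.043}
```

```bash
python3 -m crank '{"travel":[[3.1,2.7,0],[6.1,5.7,0],[8.9,8.8,0],[11.4,12,0],[13.6,15.4,0]],"turn":[[0,0,2.8],[0,0,5.6],[0,0,8.4],[0,0,11.2],[0,0,14]],"gripper":[0.5,0.5,0.5,0.5,0.5]}' | head -3
python3 -m crank '{"travel":[[2.1,3.6,0],[3.9,7.3,0],[5.3,11,0],[6.6,15,0],[7.5,19,0]],"turn":[[0,0,2.8],[0,0,5.6],[0,0,8.4],[0,0,11.2],[0,0,14]],"gripper":[0.5,0.5,0.5,0.5,0.5]}' |head -3
python3 -m crank '{"travel":[[0.6,4.1,0],[1,8.2,0],[1.1,12.3,0],[0.9,16.4,0],[0.4,20.4,0]],"turn":[[0,0,2.8],[0,0,5.6],[0,0,8.4],[0,0,11.2],[0,0,14]],"gripper":[0.5,0.5,0.5,0.5,0.5]}'|head -3
python3 -m crank '{"travel":[[-0.8,4,0],[-1.9,8,0],[-3.2,11.8,0],[-4.8,15.5,0],[-6.7,19.1,0]],"turn":[[0,0,2.8],[0,0,5.6],[0,0,8.4],[0,0,11.2],[0,0,14]],"gripper":[0.5,0.5,0.5,0.5,0.5]}'
python3 -c "
from workcell import bot;import numpy as np
s=bot.observe();print({k:np.round(s[k],4).tolist() for k in('clock','qpos','position','tool_rot','force','grip_width')})"
```

```text
clock: 1.6
position: [0.4911, -0.3018, 0.5308]
tool_rot: [-3.141, 0.0, 0.945]
clock: 2.1
position: [0.5656, -0.1115, 0.5308]
tool_rot: [-3.141, 0.0, 1.19]
clock: 2.6
position: [0.569, 0.0925, 0.5308]
tool_rot: [-3.141, 0.0, 1.434]
clock: 3.1
position: [0.5015, 0.2832, 0.5308]
tool_rot: [-3.141, 0.0, 1.678]
force: [1.1, 0.5, 0.5]
grip_width: 0.0429
finger_force: 0.0
{'clock': 3.1, 'qpos': [-0.1907, 0.3443, -0.6482, 1.1771, 0.2063, 1.6844, -0.6792], 'position': [0.5015, 0.2832, 0.5308], 'tool_rot': [-3.1408, 0.0003, 1.6781], 'force': [1.0978, 0.4727, 0.4855], 'grip_width': 0.0429}
```

```bash
python3 -m crank '{"travel":[[0,0,-5],[0,0,-10],[0,0,-15],[0,0,-20],[0,0,-25]],"turn":[[0,0,0],[0,0,0],[0,0,0],[0,0,0],[0,0,0]],"gripper":[0.5,0.5,0.5,0.5,0.5]}' | head -3
python3 -m crank '{"travel":[[0,0,-5],[0,0,-10],[0,0,-14],[0,0,-16],[0,0,-16]],"turn":[[0,0,0],[0,0,0],[0,0,0],[0,0,0],[0,0,0]],"gripper":[0.5,0.5,0.5,0.5,0.5]}'
python3 - <<'E'
from workcell import bot
from h import *
f=bot.grab_frame("wrist");np.savez("pics/w1.npz",**f);cv2.imwrite("pics/w1.png",f["pixels"][:,:,::-1])
E
```

```text
clock: 3.6
position: [0.5018, 0.2815, 0.2794]
tool_rot: [3.142, 0.0, 1.676]
clock: 4.1
position: [0.5007, 0.281, 0.1185]
tool_rot: [-3.137, 0.002, 1.677]
force: [-0.3, -0.6, 0.7]
grip_width: 0.0431
finger_force: 0.0
```

View pics/w1.png

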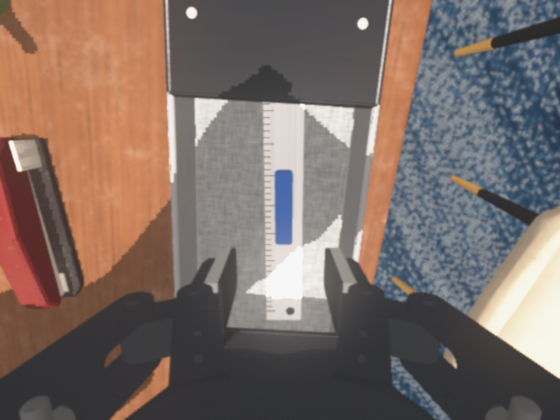

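The wrist view shows the blue block at (284,207), aligned with the image. The deeper hood's edge runs (170,95)-(378,107) with rivets at (192,13) and (363,23), and the ruler's free end is at (284,320). I'll cast these too.

Run:
```python
from h import *
from workcell import bot
np.set_printoptions(precision=4,suppress=True)
f=load("w1");hsv=cv2.cvtColor(f["pixels"],cv2.COLOR_RGB2HSV)
m=(hsv[...,1]>140)&(hsv[...,0]>100)&(hsv[...,0]<130);m[:150]=0;m[260:]=0;m[:,:260]=0;m[:,310:]=0
c=blobs(m)[0];r=cv2.minAreaRect(c);b=cv2.boxPoints(r);print(b.tolist())
P=np.array([onz(f,*p,.023)[:2] for p in b]);print("block",P.mean(0),P.tolist())
a=P-P.mean(0);_,_,v=np.linalg.svd(a);print("yaw",np.degrees(np.arctan2(v[0,1],v[0,0]))%180)
L=[onz(f,*p,.009)[:2] for p in[(264,103),(266,319),(303,104),(302,319)]];print("ruler pts",np.array(L).tolist())
for i in(0,2):d=L[i]-L[i+1];print(np.degrees(np.arctan2(d[1],d[0])))
print("free end",onz(f,284,320,.009))
print("hood edge",onz(f,170,94,.054),onz(f,379,106,.054),"rivets",onz(f,192,13,.055),onz(f,363,23,.055))
for n in("top0","scene0"):print(n)
print(bot.observe()["position"],bot.observe()["tool_rot"])
```

```text
[[277.0, 213.0], [277.0, 172.0], [290.0, 172.0], [290.0, 213.0]]
block [0.5017 0.2956] [[0.4983268215360706, 0.27892435033603885], [0.4950110018175975, 0.3111705637495135], [0.5048195633392438, 0.31221048866411805], [0.5084920368691075, 0.280007953580073]]
yaw 96.2012081149905
ruler pts [[0.4798561623053516, 0.3602975035624148], [0.4988924294365532, 0.17271743031635545], [0.5093706571187088, 0.36267611890570806], [0.5317963999634511, 0.1762811386996979]]
95.79473283431189
96.86045284701451
free end [0.5155 0.1734 0.009 ]
hood edge [0.4241 0.3573 0.054 ] [0.5539 0.3639 0.054 ] rivets [0.4366 0.403  0.055 ] [0.5357 0.4081 0.055 ]
top0
scene0
[0.5016 0.2817 0.1206] [-3.1394  0.0007  1.6765]
```

```bash
python3 -m crank '{"travel":[[0.15,0.15,-4],[0.15,0.15,-7.5],[0.15,0.15,-9.5],[0.15,0.15,-10.4],[0.15,0.15,-10.4]],"turn":[[0,0,0],[0,0,0],[0,0,0],[0,0,0],[0,0,0]],"gripper":[0.5,0.5,0.5,0.5,0.5]}' 
python3 -c "
from workcell import bot;import numpy as np
s=bot.observe();print({k:np.round(s[k],4).tolist() for k in('clock','qpos','position','tool_rot','force','grip_width')})"
```

```text
clock: 4.65
position: [0.504, 0.2836, 0.0178]
tool_rot: [3.141, -0.0, 1.676]
force: [-0.5, -1.1, -0.3]
grip_width: 0.0426
finger_force: 0.0
{'clock': 4.65, 'qpos': [-0.2967, 0.7873, -0.4573, 1.8401, 0.5494, 0.6424, -0.9813], 'position': [0.504, 0.2836, 0.0178], 'tool_rot': [3.1413, -0.0001, 1.6761], 'force': [-0.4641, -1.0709, -0.3215], 'grip_width': 0.0426}
```

```bash
python3 -m crank '{"travel":[[0,0,-0.4],[0,0,-0.4],[0,0,-0.4],[0,0,-0.4],[0,0,-0.4]],"turn":[[0,0,0],[0,0,0],[0,0,0],[0,0,0],[0,0,0]],"gripper":[0.5,0.7,0.8,0.85,0.9]}' 60
python3 -m crank '{"travel":[[0,0,0],[0,0,0],[0,0,0],[0,0,0],[0,0,0]],"turn":[[0,0,0],[0,0,0],[0,0,0],[0,0,0],[0,0,0]],"gripper":[1,1,1,1,1]}' 60
```

```text
clock: 5.15
position: [0.5041, 0.2835, 0.0143]
tool_rot: [3.14, -0.0, 1.676]
force: [-3.0, -1.2, 11.2]
grip_width: 0.0123
finger_force: 58.8
clock: 5.65
position: [0.5041, 0.2835, 0.0143]
tool_rot: [3.14, -0.0, 1.676]
force: [-2.6, -2.8, 10.5]
grip_width: 0.0121
finger_force: 58.8
```

Gripped, pressing down slightly with 11 N. I ease that off, align the yaw with the tray and slide most of the gap.

```bash
python3 -m crank '{"travel":[[0,0,0.05],[-0.02,0.5,0.05],[-0.05,1,0.05],[-0.08,1.5,0.05],[-0.1,2,0.05]],"turn":[[0,0,-0.5],[0,0,-1],[0,0,-2],[0,0,-3],[0,0,-3.2]],"gripper":[1,1,1,1,1]}' 60
python3 -m crank '{"travel":[[0,0,0],[0,0.1,0],[0,0.2,0],[0,0.3,0],[0,0.3,0]],"turn":[[0,0,0],[0,0,0],[0,0,0],[0,0,0],[0,0,0]],"gripper":[1,1,1,1,1]}' 60
```

```text
clock: 6.15
position: [0.5031, 0.3031, 0.0143]
tool_rot: [3.141, 0.001, 1.619]
force: [0.0, -5.5, 8.0]
grip_width: 0.0119
finger_force: 59.6
clock: 6.65
position: [0.5031, 0.3057, 0.0143]
tool_rot: [3.141, 0.001, 1.62]
force: [-0.2, -4.8, 10.0]
grip_width: 0.0118
finger_force: 59.9
```

```bash
python3 -m crank '{"travel":[[0,0.1,0],[0,0.2,0],[0,0.3,0],[0,0.3,0],[0,0.3,0]],"turn":[[0,0,0],[0,0,0],[0,0,0],[0,0,0],[0,0,0]],"gripper":[1,1,1,1,1]}' 60
python3 -m crank '{"travel":[[0,0.05,0],[0,0.1,0],[0,0.15,0],[0,0.15,0],[0,0.15,0]],"turn":[[0,0,0],[0,0,0],[0,0,0],[0,0,0],[0,0,0]],"gripper":[1,1,1,1,1]}' 60
```

```text
clock: 7.15
position: [0.5032, 0.3088, 0.0143]
tool_rot: [3.141, 0.001, 1.62]
force: [0.5, -4.2, 10.1]
grip_width: 0.0121
finger_force: 59.8
clock: 7.65
position: [0.5032, 0.3101, 0.0143]
tool_rot: [3.141, 0.001, 1.619]
force: [-0.0, -5.3, 11.0]
grip_width: 0.012
finger_force: 59.8
```

```bash
for i in 1; do python3 -m crank '{"travel":[[0,0.05,0],[0,0.1,0],[0,0.1,0],[0,0.1,0],[0,0.1,0]],"turn":[[0,0,0],[0,0,0],[0,0,0],[0,0,0],[0,0,0]],"gripper":[1,1,1,1,1]}' 60; done
python3 -m crank '{"travel":[[0,0.05,0],[0,0.1,0],[0,0.1,0],[0,0.1,0],[0,0.1,0]],"turn":[[0,0,0],[0,0,0],[0,0,0],[0,0,0],[0,0,0]],"gripper":[1,1,1,1,1]}' 60
python3 -c "
from workcell import bot
print(bot.observe()['moment'])"
```

```text
clock: 8.15
position: [0.5032, 0.3111, 0.0143]
tool_rot: [3.141, 0.001, 1.619]
force: [0.1, -5.5, 10.3]
grip_width: 0.012
finger_force: 59.8
clock: 8.65
position: [0.5032, 0.3122, 0.0143]
tool_rot: [3.141, 0.001, 1.619]
force: [0.5, -4.9, 9.8]
grip_width: 0.0124
finger_force: 59.8
[-1.21221051e+00 -1.03278990e-02 -5.76113803e-04]
```

```bash
python3 -m crank '{"travel":[[0,0.05,0],[0,0.1,0],[0,0.1,0],[0,0.1,0],[0,0.1,0]],"turn":[[0,0,0],[0,0,0],[0,0,0],[0,0,0],[0,0,0]],"gripper":[1,1,1,1,1]}' 60
python3 -m crank '{"travel":[[0,0.05,0],[0,0.1,0],[0,0.1,0],[0,0.1,0],[0,0.1,0]],"turn":[[0,0,0],[0,0,0],[0,0,0],[0,0,0],[0,0,0]],"gripper":[1,1,1,1,1]}' 60
python3 - <<'E'
from workcell import bot
from h import *
print(bot.observe()["moment"])
f=bot.grab_frame("scene");np.savez("pics/s2.npz",**f)
cv2.imwrite("pics/s2.png",cv2.resize(f["pixels"][170:330,200:360,::-1],None,fx=3.7,fy=3.7,interpolation=cv2.INTER_CUBIC))
E
```

```text
clock: 9.15
position: [0.5033, 0.3131, 0.0143]
tool_rot: [3.141, 0.001, 1.619]
force: [0.5, -5.9, 8.9]
grip_width: 0.0121
finger_force: 59.8
clock: 9.65
position: [0.5032, 0.3132, 0.0143]
tool_rot: [3.141, 0.003, 1.619]
force: [-1.0, -10.1, 14.8]
grip_width: 0.0118
finger_force: 60.3
[-2.29895175  0.21311021  0.02996217]
```

View pics/s2.png

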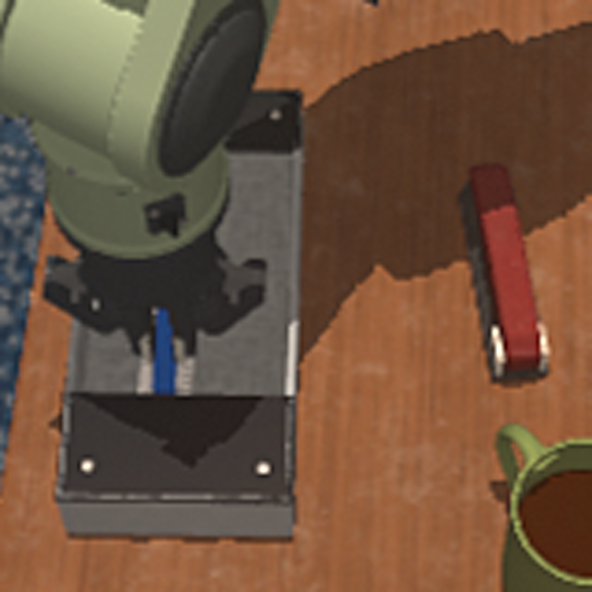

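The picture shows the block gripped with the ruler running under the deeper hood (block end at (165,390) in the crop) and nothing else disturbed. Motion has stopped and the force is rising, so the end is at the wall after 29.7 mm, close to the predicted 28.5. One more small push will seat it.

```bash
python3 -m crank '{"travel":[[0,0.05,0],[0,0.1,0],[0,0.1,0],[0,0.1,0],[0,0.1,0]],"turn":[[0,0,0],[0,0,0],[0,0,0],[0,0,0],[0,0,0]],"gripper":[1,1,1,1,1]}' 60
python3 -c "
from workcell import bot;import numpy as np
s=bot.observe();print({k:np.round(s[k],4).tolist() for k in('qpos','position','tool_rot','force','moment')})"
```

```text
clock: 10.2
position: [0.5032, 0.3132, 0.0143]
tool_rot: [-3.142, 0.004, 1.618]
force: [-0.8, -15.4, 18.2]
grip_width: 0.0119
finger_force: 60.8
{'qpos': [-0.357, 0.8057, -0.4396, 1.7996, 0.531, 0.659, -1.0597], 'position': [0.5032, 0.3132, 0.0143], 'tool_rot': [-3.1415, 0.0041, 1.6184], 'force': [-0.8187, -15.3597, 18.2125], 'moment': [-3.3489, 0.4467, 0.0381]}
```

Seated flat: it pushes 15 N with no motion, and the yaw matches the tray. Now I tip about the home end, with negative rotation about the tray's cross axis.

```bash
python3 -m crank '{"travel":[[0,-0.035,0.4],[0,-0.055,0.8],[0,-0.045,1.2],[0,-0.02,1.58],[0,0.02,1.95]],"turn":[[-2,-0.1,0],[-4,-0.2,0],[-6,-0.3,0],[-8,-0.4,0],[-10,-0.5,0]],"gripper":[1,1,1,1,1]}' 80
python3 -c "
from workcell import bot;import numpy as np
s=bot.observe();print({k:np.round(s[k],4).tolist() for k in('qpos','position','tool_rot','force','moment')})"
```

```text
clock: 10.7
position: [0.5028, 0.3158, 0.0336]
tool_rot: [3.141, 0.176, 1.62]
force: [0.7, -0.7, -0.9]
grip_width: 0.0114
finger_force: 78.2
{'qpos': [-0.483, 0.8059, -0.3809, 1.715, 0.5454, 0.8597, -1.1229], 'position': [0.5028, 0.3158, 0.0336], 'tool_rot': [3.1413, 0.1764, 1.6196], 'force': [0.7205, -0.6532, -0.932], 'moment': [0.1018, -0.0758, 0.0005]}
```

```bash
python3 -m crank '{"travel":[[0,0.11,0.56],[-0.01,0.25,1.12],[-0.02,0.42,1.65],[-0.03,0.64,2.17],[-0.03,0.64,2.17]],"turn":[[-3,-0.15,0],[-6,-0.3,0],[-9,-0.45,0],[-12,-0.6,0],[-12,-0.6,0]],"gripper":[1,1,1,1,1]}' 80
python3 - <<'E'
from workcell import bot
from h import *
s=bot.observe();print({k:np.round(s[k],4).tolist() for k in('qpos','position','tool_rot','force','moment')})
f=bot.grab_frame("scene")
a=cv2.resize(f["pixels"][170:330,200:360,::-1],(400,400),interpolation=cv2.INTER_CUBIC)
f=bot.grab_frame("wrist");b=cv2.resize(f["pixels"][:,70:490,::-1],(400,400))
cv2.imwrite("pics/s3.png",np.hstack([a,b]))
E
```

```text
clock: 11.2
position: [0.502, 0.3232, 0.0552]
tool_rot: [3.141, 0.387, 1.622]
force: [-0.4, -0.2, -0.9]
grip_width: 0.0109
finger_force: 78.3
{'qpos': [-0.62, 0.8453, -0.3212, 1.5907, 0.5625, 1.1102, -1.1723], 'position': [0.502, 0.3232, 0.0552], 'tool_rot': [3.1415, 0.3867, 1.6218], 'force': [-0.3649, -0.248, -0.9101], 'moment': [0.3268, 0.0514, 0.0468]}
```

View pics/s3.png

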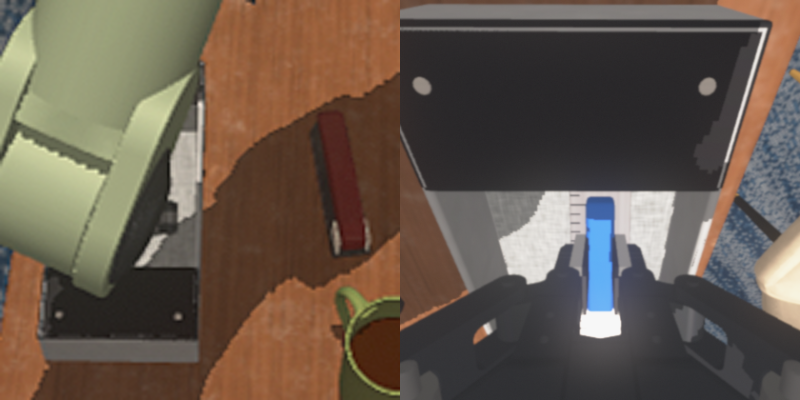

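The ruler is gripped on the slant at 22°, with its home end still just under the deeper hood (block at (600,260) in the right half) and no contact force. I draw it out along the slant.

```bash
python3 -m crank '{"travel":[[0.04,-0.8,0.33],[0.12,-2.3,0.95],[0.2,-4,1.64],[0.28,-5.7,2.33],[0.36,-7.4,3.02]],"turn":[[0,0,0],[0,0,0],[0,0,0],[0,0,0],[0,0,0]],"gripper":[1,1,1,1,1]}' 80
python3 -c "
from workcell import bot;import numpy as np
s=bot.observe();print({k:np.round(s[k],4).tolist() for k in('qpos','position','tool_rot','force','moment')})"
```

```text
clock: 11.8
position: [0.5062, 0.2463, 0.0861]
tool_rot: [3.141, 0.384, 1.619]
force: [0.6, -0.9, -1.0]
grip_width: 0.0111
finger_force: 78.3
{'qpos': [-0.5188, 0.7431, -0.317, 1.7161, 0.5734, 1.065, -1.1091], 'position': [0.5062, 0.2463, 0.0861], 'tool_rot': [3.1409, 0.3845, 1.6191], 'force': [0.6159, -0.9068, -0.9847], 'moment': [0.4764, 0.004, 0.021]}
```

```bash
python3 -m crank '{"travel":[[0.06,-1.2,0.5],[0.1,-2,0.9],[0.1,-2,3],[0.1,-2,6],[0.1,-2,9]],"turn":[[0,0,0],[0,0,0],[0,0,0],[0,0,0],[0,0,0]],"gripper":[1,1,1,1,1]}' 80
python3 - <<'E'
from workcell import bot
from h import *
s=bot.observe();print({k:np.round(s[k],4).tolist() for k in('qpos','position','tool_rot','force','moment')})
f=bot.grab_frame("scene");np.savez("pics/s4.npz",**f)
a=cv2.resize(f["pixels"][130:330,180:380,::-1],(400,400),interpolation=cv2.INTER_CUBIC)
f=bot.grab_frame("wrist");b=cv2.resize(f["pixels"][:,70:490,::-1],(400,400))
cv2.imwrite("pics/s4.png",np.hstack([a,b]))
E
```

```text
clock: 12.3
position: [0.5066, 0.2284, 0.1761]
tool_rot: [-3.141, 0.384, 1.621]
force: [0.9, -0.1, 0.1]
grip_width: 0.0114
finger_force: 78.3
{'qpos': [-0.4745, 0.6084, -0.3433, 1.696, 0.514, 1.1938, -1.0075], 'position': [0.5066, 0.2284, 0.1761], 'tool_rot': [-3.1408, 0.3844, 1.6211], 'force': [0.9232, -0.0746, 0.0818], 'moment': [0.4121, -0.0445, 0.0087]}
```

View pics/s4.png

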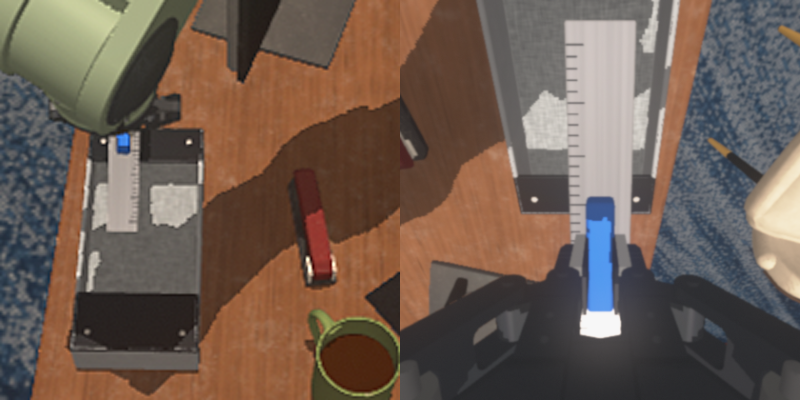

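The ruler is out: its home end, at (122,232) left and (600,22) right, is above the opening. The block hasn't moved in the grip and the bystanders are untouched. Now I level it and centre it over the tray.

```bash
python3 -m crank '{"travel":[[-0.3,1.1,0.8],[-0.6,2.3,1.6],[-0.9,3.5,2.4],[-1.2,4.6,3],[-1.5,5.7,3]],"turn":[[4.5,0.22,0],[9,0.45,0],[13.5,0.67,0],[18,0.9,0],[22,1.1,0]],"gripper":[1,1,1,1,1]}' 80
python3 -m crank '{"travel":[[0,0,0],[0,0,0],[0,0,0],[0,0,0],[0,0,0]],"turn":[[0,0,0],[0,0,0],[0,0,0],[0,0,0],[0,0,0]],"gripper":[1,1,1,1,1]}' 80
python3 - <<'E'
from workcell import bot
from h import *
s=bot.observe();print({k:np.round(s[k],4).tolist() for k in('qd','position','tool_rot','force','moment')})
a=bot.grab_frame("scene");np.savez("pics/s5.npz",**a)
b=bot.grab_frame("wrist");np.savez("pics/w5.npz",**b)
cv2.imwrite("pics/s5.png",np.hstack([cv2.resize(a["pixels"][130:330,180:380,::-1],(400,400),interpolation=cv2.INTER_CUBIC),cv2.resize(b["pixels"][:,70:490,::-1],(400,400))]))
E
```

```text
clock: 12.9
position: [0.4921, 0.2859, 0.2058]
tool_rot: [3.14, -0.003, 1.62]
force: [-0.6, 0.2, -1.4]
grip_width: 0.0113
finger_force: 78.3
clock: 13.4
position: [0.4918, 0.2857, 0.205]
tool_rot: [-3.141, 0.001, 1.621]
force: [-0.7, -0.3, -0.2]
grip_width: 0.0113
finger_force: 78.3
{'qd': [0.0024, -0.0037, -0.0009, 0.0005, -0.0024, -0.0019, 0.0012], 'position': [0.4918, 0.2857, 0.205], 'tool_rot': [-3.1412, 0.0007, 1.6211], 'force': [-0.7468, -0.2581, -0.2475], 'moment': [0.061, 0.0073, -0.0046]}
```

View pics/s5.png

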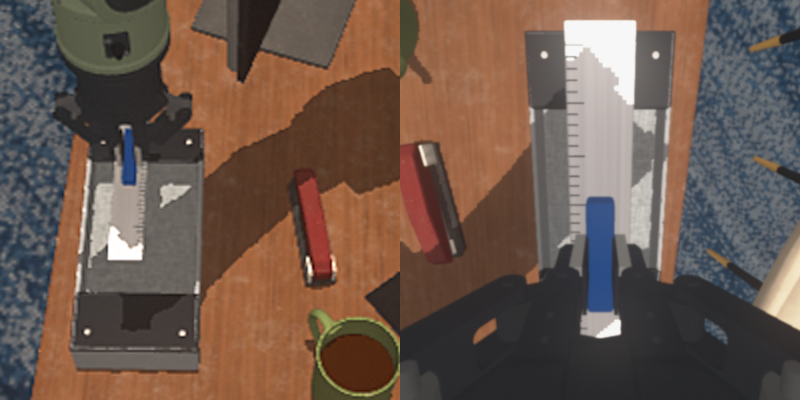

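Held over the tray. I check that the ruler is level by triangulating its home end, at (125,260) left and (600,20) right.

Run:
```python
from h import *
from workcell import bot
a=load("s5");b=load("w5")
def tri(p,q):
    o1,d1=ray(a,*p);o2,d2=ray(b,*q);A=np.stack([d1,-d2],1);k=np.linalg.lstsq(A,o2-o1,rcond=None)[0]
    x,y=o1+k[0]*d1,o2+k[1]*d2;return (x+y)/2,np.linalg.norm(x-y)
for p,q in(((234.5-.3,260),(317,20.5)),((250.7,260),(243,20.5))):print(tri(p,q))
w=[onz(b,u,20.5,z)[:2] for z in(.190,.200,.210) for u in(243,317)]
print("width,y at z .19/.20/.21",[(np.linalg.norm(w[i]-w[i+1]),w[i][1]) for i in(0,2,4)],bot.observe()["position"])
```

```text
(array([0.50229488, 0.39567181, 0.1953478 ]), np.float64(0.0002856490404734943))
(array([0.47087386, 0.39397429, 0.19596093]), np.float64(0.00014315666368313625))
width,y at z .19/.20/.21 [(np.float64(0.032864672791209616), np.float64(0.3955692125818115)), (np.float64(0.030768882996270935), np.float64(0.3928604236398806)), (np.float64(0.028673093201332083), np.float64(0.3901516346979498))] [0.49186713 0.2856301  0.205078  ]
```

Run:
```python
from h import *
a=load("s5");b=load("w5")
np.set_printoptions(precision=4,suppress=True)
def tri(p,q):
    o1,d1=ray(a,*p);o2,d2=ray(b,*q);A=np.stack([d1,-d2],1);k=np.linalg.lstsq(A,o2-o1,rcond=None)[0]
    x,y=o1+k[0]*d1,o2+k[1]*d2;return (x+y)/2,np.linalg.norm(x-y)
S=lambda u,v:(180+u/2-.25,130+v/2-.25); W=lambda u,v:(70+(u-400)*1.05,v*1.05)
print("rivets",tri(S(189,332),W(544,55)),tri(S(87,332),W(656,55)))
for n,f,(x0,y0,x1,y1) in(("s",a,(225,185,265,230)),("w",b,(250,190,310,340))):
    h=cv2.cvtColor(f["pixels"],cv2.COLOR_RGB2HSV);m=(h[...,1]>140)&(h[...,0]>100)&(h[...,0]<130);k=np.zeros_like(m);k[y0:y1,x0:x1]=1
    c=blobs(m&k)[0];print(n,cv2.boundingRect(c));ys,xs=np.nonzero(m&k)
    for r in (sorted(set(ys))[:4]+sorted(set(ys))[-4:]):print(r,xs[ys==r].min(),xs[ys==r].max(),h[r,int(xs[ys==r].mean()),2])
# sub-pixel end of the ruler (brightness drop) in both
g=a["pixels"][250:266,238:248].mean((1,2));print("s rows250",g.round())
g=b["pixels"][14:30,290:305].mean((1,2));print("w rows14",g.round())
g=b["pixels"][24:26,234:326].mean((0,2));print("w cols234",g.round())
g=b["pixels"][170:172,234:326].mean((0,2));print("w cols r170",g.round())
```

```text
rivets (array([0.4323, 0.4027, 0.0502]), np.float64(0.006356580688424258)) (array([0.5367, 0.4087, 0.051 ]), np.float64(5.842490823892497e-05))
s (241, 195, 7, 27)
195 243 245 126
196 243 245 127
197 243 245 126
198 243 245 124
218 241 247 124
219 241 247 125
220 242 247 109
221 242 247 107
w (267, 213, 27, 114)
213 272 272 125
214 268 286 132
215 267 290 134
216 267 291 136
323 268 292 132
324 269 291 131
325 269 291 131
326 271 285 130
s rows250 [198. 210. 213. 228. 251. 254. 254. 254. 255. 255. 108.  91. 102. 105.
 102. 100.]
w rows14 [136. 137. 139. 140. 140. 141. 160. 216. 244. 247. 247. 247. 247. 247.
 247. 247.]
w cols234 [127. 127. 128. 130. 130. 131. 132. 158. 221. 244. 247. 247. 247. 247.
 247. 247. 247. 247. 247. 247. 247. 247. 247. 247. 247. 247. 247. 247.
 247. 247. 247. 247. 247. 247. 247. 247. 247. 247. 247. 247. 247. 247.
 247. 247. 247. 247. 247. 247. 247. 247. 247. 247. 247. 247. 247. 247.
 247. 247. 247. 247. 247. 247. 247. 247. 247. 247. 247. 247. 247. 247.
 247. 247. 247. 247. 247. 247. 247. 247. 247. 247. 247. 247. 246. 227.
 163. 131. 127. 124. 124. 123. 121. 120.]
w cols r170 [111. 110. 109. 110. 111. 112. 111. 108. 106. 107. 106. 110. 129. 152.
 169. 177. 179. 181. 179. 178. 178. 176. 176. 176. 175. 174. 172. 171.
 172. 174. 176. 178. 180. 181. 180. 180. 180. 180. 180. 180. 179. 178.
 176. 176. 176. 177. 177. 176. 177. 178. 179. 179. 178. 176. 176. 175.
 175. 176. 176. 178. 178. 178. 177. 175. 173. 172. 173. 176. 180. 182.
 183. 182. 180. 178. 178. 178. 179. 178. 167. 144. 121. 111. 110. 112.
 113. 115. 116. 115. 115. 114. 112. 109.]
```

Run:
```python
from h import *
from scipy.optimize import brentq
b=load("w5")
for r,(l,u) in((24.5,(241.9,317.6)),(170.5,(246.6,313.2))):
    z=brentq(lambda z:np.linalg.norm((onz(b,l,r,z)-onz(b,u,r,z)))-.032,.1,.25);print(r,z,onz(b,l,r,z))
```

```text
24.5 0.19800560874865747 [0.47060896 0.39187224 0.19800561]
170.5 0.1963824490930341 [0.47373604 0.32975603 0.19638245]
```

```bash
python3 -c "
from workcell import bot
print(bot.job_done())"
```

```text
the job is handed in; nothing more can be done
None
```

I slid the ruler flat against the deeper hood's end wall, tipped its free end up and drew it out on the slant; it was handed in at about 13.5 s, held still and level to within about 1.5°, some 14 cm above the tray top, and nothing else I could see had moved.

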